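# Hydration cup through the spring-shut port of a cage

## Robot

A 6-joint arm with a two-finger parallel gripper is mounted at the origin on the work surface. World frame = base frame: x ahead of the robot, y to its left, z up, the work surface at z = 0. Lengths are in mm, angles in rad, forces in N, time in s.
With the tool pointing down it reaches from about 250 to 775 mm from the base axis. Payload 4 kg.
Tool frame: the origin (TCP) lies at the very end of the fingers, on their centre line; the grasp point (between the pads) lies robot.grip_point_offset behind it (robot.grip_point_offset is the distance from the TCP to the grasp point, in mm); z points along the fingers, y is the direction in which the jaws open and shut (so a half turn about z gives the same grasp; the last joint's range is limited). The gripper opens to 94 mm and grips with 3 to 60 N. Pads are 16 mm wide; open, the fingers measure 119 mm over their backs; the gripper's body (75 mm by 177 mm) begins 78 mm behind the grasp point.
Start: joints at [1.222, 0.087, 1.371, -0, 1.684, -0.103], TCP at [133.842, 533.485, 205.506] pointing down, gripper open.
Joint ranges: [-3.1, 3.1], [-0.76, 2.03], [0.27, 2.55], [-1.08, 4.22], [0.17, 2.65], [-2.57, 2.57]. Speed limits (rad/s): [2.79, 2.79, 3.14, 3.14, 3.14, 3.14].

## Interface

Orientations are given as a 3x3 rotation matrix whose columns are the frame's x, y, z axes.
In Python, from workcell import robot, imaging, finder gives the robot as it stands.
- The arm moves only by the tool send_rows, never from a script. Its argument "rows" is a list of rows, each a list of 2 entries, a list of its own where there are three numbers: the shift along the tool's x, y, z in m, then the turn about the tool's z in rad. In form: [[[tx, ty, tz], turn], ...]. A call has 1 to 20 rows; each row is the pose to reach, as a shift and turn from the pose commanded when the call began, along the tool's axes at that moment; what a row does not reach only later rows make up. A row lasts 1/12 s, in which the tool goes at most 41.7 mm and 7.16 degrees, less where a joint would pass 70% of its speed; a pose out of reach is approached as far as the arm can. A call with a gripper value outside its range is refused whole. "gripper" is the finger opening in m, from 0 to 0.094, set as the call begins (left out, the last holds). The fingers move at their own pace and stop on an object; "force" is the grip in N (left out, the last holds). Time passes only in rows, so rows that repeat a pose let the fingers close. It gives the time, the measured TCP pose, the force and the opening at its end, in the units of the state.
- robot.state(): the state, without advancing time (a new reading comes with each control period).
- imaging.get_image(name): name is "scene" or "top"; returns (picture, depth): 384x512x3 uint8, red, green, blue; 384x512 float32, mm along the optical axis (not along the pixel's ray), 0 where there is no reading.
- imaging.camera_info(name): a dict with "intrinsics" (3x3 intrinsics, pixels), "world_to_cam" (4x4, takes a point from world to camera coordinates). Camera axes: x right, y down, z forward; pixel columns grow to the right and rows downward; lengths in mm; the calibration is good to about 2 mm. A picture is of the moment at which its call begins. camera_info takes no time and is no camera call.
- robot.hand_in(): hands the job in, once; it reports no verdict.
Trained networks look in the newest picture that a camera, given by its name, has taken for a name from the list of things; names that differ only in an ending like _2 or _b are one class to them, and where a whole thing is asked for, a point or a joint stands for the part that bears it (a point fixed in the world has none). Each returns a list of dicts, best first, with "score" (0 to 1); they miss things now and then, are a little off and sometimes report something else, mostly with a low value. They report only what shows in the picture. A call takes as long as a camera call.
- finder.masks_of(camera, query): "pixels" (384x512 bool, what is visible of it) and "at" ([row, column] in pixels, amid what is visible of it).
The state is a dict: "t": time; "joint_pos": joint angles; "qvel": joint speeds; "effort": joint torques, N m; "eef_pos": TCP position; "tool_rot": TCP orientation; "ft_force": force on the tool from outside, world axes, zero at the start; "wrist_torque": the same for the moment, N m; "finger_gap": finger opening in mm.
Only numpy, scipy, OpenCV 4.12 (cv2) and the standard library are available. Lean on these libraries where they do the work, as an engineer would, in place of code of your own. Each camera call takes 0.05 s, during which the arm holds its last target. There are 200 camera calls.

## Task

Load the red-topped hydration cup into the closed amber cage: with one fingertip press the long blue thumb bar down and keep it down, so that the green spring flap stays open, and with the other fingertip push the cup along the steel lane, under the open flap, until it drops through the port into the cage. Then let the bar come up so that the flap shuts. Only touch and push: do not lift the cup, and leave everything else where it stands.

Things in the scene. Friction and masses are not known exactly. Their poses are not given: they have to be found in the camera images.
- cage: Fixed amber cage, 360 x 190 mm, flat lid top 85 mm above the bench, turned about the vertical. Origin: on the bench, straight below the middle of the port's front edge; x along the steel lane in the push direction (away from the robot), y to the left, z up. Cage spans x -150 to 210, y -62 to 138 mm; floor inside at z = 5 mm. A filter dome 38 mm above the lid begins at x = 88 mm.
- lane (a point): Point on the steel lane's surface, on its centre line, at cage x = -75, y = 0, z = 85 mm. The lane runs along cage x from -150 to 0 mm between two rails 14 mm high (the right one 4 mm high beside the port), inner faces at y = -23 and +23 mm. Axes as the cage's.
- port (a point): Middle of the port's front edge, level with the lid top (cage 0, 0, 85 mm). The port, a hole in the lid, spans cage x 0 to 62, y -24 to 24 mm. The shut green flap covers it from x = -4 mm on; an upright lip at its front edge (top 17 mm above the lid) stops the cup and cannot be pushed open. Open, the flap stands along the port's right side, up to 62 mm above the lid. Axes as the cage's.
- hinge (a point): Point on the flap's hinge axis at cage x = 0, y = -46, z = 93 mm (8 mm above the lid). The axis runs along cage x. Flap and thumb bar turn about it.
- thumb_bar (a point): Blue bar right of the lane, 26 mm wide, 12 mm thick, rounded edges, fixed to the flap. Point: mid-bar at cage x = 0; it runs x -147 to +65 mm (arms at -144, +15, +62). Shut: cage y -72, z 109 mm, outer edge tilted 15 deg up (its top at z 116). Open 0.8 rad: y -76, z 85, inner edge highest, at y -70, 9 mm above the lane. Free air below it. Full press 2 to 5 N; a fingertip slides along it.
- flap (a joint): Opening angle of the flap in rad: 0 shut, grows as the thumb bar is pressed down, stop at 1.0. From about 0.7 the port is clear for the cup. A spring shuts it when the bar is let go.
- cup_center (a point): Centre (half-way up) of the hydration cup, a sealed white cup with a red top, 40 mm in diameter, 20 mm high, about 35 g, standing upright in the lane in front of the flap. Pushed along the lane it tips over the port's front edge and drops in once its centre has passed cage x = 0.
- spare_cup: Bystander: a like cup with a yellow top, 40 x 20 mm, standing on the left part of the cage lid. Origin under its centre.
- spray: Bystander: clear bottle with a blue cap, 68 mm in diameter, 170 mm high, on the bench at the right. Origin under its centre.
- jar: Bystander: amber jar, 72 mm in diameter, 90 mm high, on the bench at the right.
- hut: Bystander: red shelter hut, 100 x 70 x 50 mm, on the bench at the left.
- gnaw_block: Bystander: light wooden gnaw block, 60 x 30 x 30 mm, on the bench at the left.
- scraper: Bystander: flat scraper lying on the bench at the right.
- dish: Bystander: steel dish, 100 mm across, on the bench at the left.

How it is judged (in metres and radians):
On the way, in this order (a step that is already met when the one before it is completed fails the run):
1. a fingertip holds the thumb bar down and the flap open while the cup still stands in the lane (value of joint flap above 0.55 rad and contact force between the fingers and flap above 0.3 N and x of cup_center in the frame of cage below -0.015 m and z of cup_center in the frame of cage above 0.085 m), for 0.1 s.
2. the cup goes past the port's front edge while the fingertip still holds the bar down (value of joint flap above 0.55 rad and contact force between the fingers and flap above 0.3 N and x of cup_center in the frame of cage above -0.004 m), for 0.04 s.
At the end, for the whole second after the job is handed in: The cup lies inside the cage (its centre within the cage's walls and less than 60 mm above the bench) and the flap is shut (within 0.06 rad) (value of joint flap below 0.06 rad and z of cup_center in the frame of cage between 0 and 0.06 m and x of cup_center in the frame of cage between -0.15 and 0.21 m and y of cup_center in the frame of cage between -0.062 and 0.138 m); the robot touches nothing.
It fails at once if the cup is lifted (its centre rises more than 15 mm above its height in the lane) (z of cup_center in the frame of cage above 0.11 m).
It fails at once if a bystander (spare cup, bottle, jar, hut, block, scraper or dish) is moved by more than 30 mm (distance of any of spare_cup, spray, jar, hut, gnaw_block, scraper, dish from where it was at the start of the episode above 0.03 m).
It also fails if it takes over 40 s, if anything falls off the work surface, if the arm or the gripper's body presses on something with over 40 N, if the wrist force passes 120 N, or if a joint passes its speed limit or range.

## Working session

There is one attempt and no reset: what is moved stays moved. The work goes in short steps, Python scripts to look and compute and a tool call to move; the robot and the scene stay as the last step left them, time stands still between calls to the robot, and variables do not carry over. Pictures are saved under pics/ and viewed, about 8 in all and at most 12, crops included, and the job is handed in when it is done.

Besides the shell and the picture viewer there is one more tool, called after ">>>" as name(argument=value, ...) on one line, values as JSON. send_rows: Moves the arm, as the interface text tells. Its arguments: {"type":"object","properties":{"rows":{"type":"array"},"gripper":{"type":"number"},"force":{"type":"number"}},"required":["rows"]}

```bash
mkdir -p pics; ls
python3 - <<'E'
from workcell import robot, imaging, finder
import cv2,numpy as np
for c in("scene","top"):
    p,d=imaging.get_image(c); cv2.imwrite(f"pics/{c}0.png",p[:,:,::-1]); np.savez(f"pics/{c}0.npz",p=p,d=d)
    i=imaging.camera_info(c); print(c,np.round(i["intrinsics"],1).tolist(),np.round(i["world_to_cam"],3).tolist())
    K=i["intrinsics"];Wi=np.linalg.inv(i["world_to_cam"])
    for q in("cage","cup_center","thumb_bar","flap","spare_cup"):
        for r in finder.masks_of(c,q)[:2]:
            m=r["pixels"]&(d>0); v,u=np.nonzero(m); z=d[m]
            P=np.c_[(u-K[0,2])/K[0,0]*z,(v-K[1,2])/K[1,1]*z,z,np.ones(len(z))]@Wi.T
            print(q,round(r["score"],2),r["at"],m.sum(),np.median(P[:,:3],0).round(1) if len(z) else None, np.percentile(P[:,2],[5,95]).round() if len(z) else None)
s=robot.state();print(s, robot.grip_point_offset)
E
```

```text
pics
scene [[381.7, 0.0, 257.7], [0.0, 381.7, 193.2], [0.0, 0.0, 1.0]] [[-0.529, 0.849, -0.011, 274.493], [0.69, 0.422, -0.588, -323.272], [-0.494, -0.318, -0.809, 1383.665], [0.0, 0.0, 0.0, 1.0]]
cage 0.68 [221.4, 203.2] 11013 [685.  -65.   84.8] [ 23. 121.]
cup_center 0.65 [178.8, 216.9] 159 [ 563.2 -106.5  103. ] [ 90. 106.]
thumb_bar 0.75 [188.3, 193.9] 1320 [ 627.6 -164.3   97.1] [ 90. 115.]
flap 0.94 [186.5, 190.9] 1551 [ 625.4 -167.3   95.8] [  2. 115.]
spare_cup 0.66 [209.9, 222.6] 201 [636.8 -27.8 103.5] [ 85. 107.]
spare_cup 0.17 [221.4, 197.9] 10757 [686.3 -64.2  84.8] [ 26. 121.]
top [[454.4, 0.0, 255.5], [0.0, 454.4, 187.3], [0.0, 0.0, 1.0]] [[-0.052, -0.999, 0.008, 7.743], [-0.976, 0.049, -0.214, 510.009], [0.213, -0.019, -0.977, 1508.956], [0.0, 0.0, 0.0, 1.0]]
cage 0.63 [148.6, 276.4] 6487 [635.4 -92.   87.5] [ 77. 122.]
cage 0.59 [168.5, 286.6] 62 [ 558.7 -113.2  105.1] [ 99. 109.]
cup_center 0.56 [167.8, 286.0] 95 [ 557.7 -113.   105.3] [ 99. 110.]
thumb_bar 0.63 [148.8, 300.2] 996 [ 625.9 -171.3  101.3] [ 87. 119.]
flap 0.89 [148.2, 303.9] 994 [ 625.1 -173.   101.4
[... 227 characters left out ...]
8789e-05,
        1.68360293e+00, -1.03104489e-01]), 'qvel': array([ 0.00065015, -0.0011945 , -0.00119871, -0.00179143, -0.00161403,
       -0.00147707]), 'effort': array([-6.00442709e-04, -3.39773870e+01, -3.02419245e+01,  7.17676640e-02,
        2.35781452e-02, -6.59695402e-06]), 'eef_pos': array([133.83428056, 533.49853295, 205.53125667]), 'tool_rot': array([[-9.69947343e-01,  2.43314923e-01,  2.76010852e-05],
       [ 2.43314924e-01,  9.69947333e-01,  1.37140815e-04],
       [ 6.59680793e-06,  1.39735125e-04, -9.99999990e-01]]), 'ft_force': array([-0.44761614,  0.60369124, -1.33402072]), 'wrist_torque': array([-0.02810414, -0.01553158, -0.00517164]), 'finger_gap': 94.09586299827001} 18.8
```

Run:
```python
import cv2
a=cv2.imread("pics/scene0.png");b=cv2.imread("pics/top0.png")
a=cv2.resize(a[110:300,80:330],None,fx=3.2,fy=3.1,interpolation=2);b=cv2.resize(b[90:220,200:350],None,fx=5,fy=4.5,interpolation=2)
cv2.imwrite("pics/a.png",a);cv2.imwrite("pics/b.png",b)
```

```text
(no output)
```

View pics/a.png

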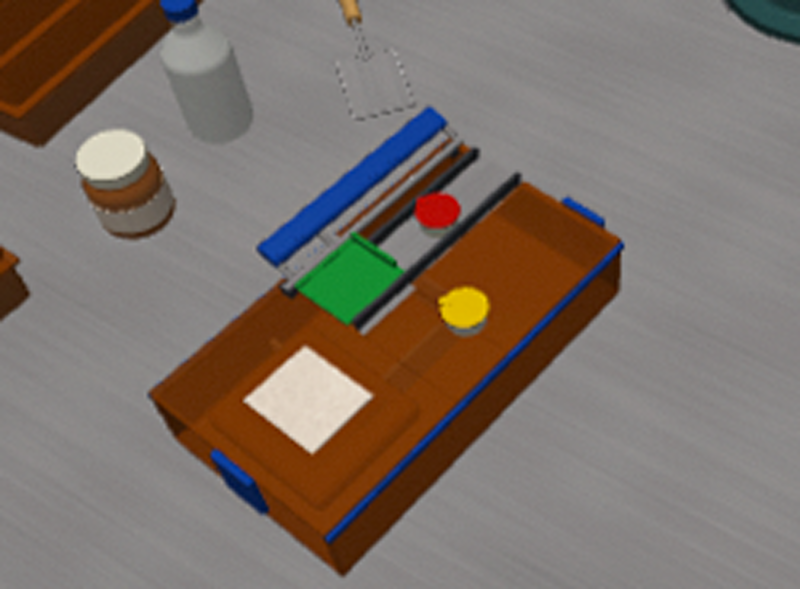

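View pics/b.png

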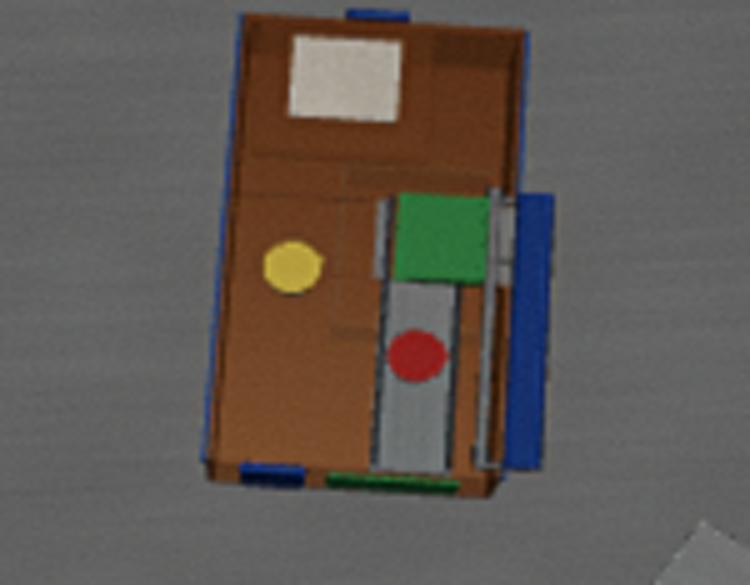

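View pics/scene0.png

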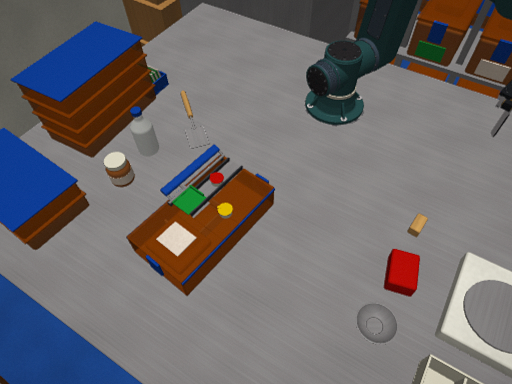

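```bash
cat > m.py <<'E'
import cv2,numpy as np
from workcell import imaging
def cloud(c,p,d):
    i=imaging.camera_info(c);K=i["intrinsics"];Wi=np.linalg.inv(i["world_to_cam"])
    v,u=np.mgrid[:384,:512]
    P=np.stack([(u-K[0,2])/K[0,0]*d,(v-K[1,2])/K[1,1]*d,d,np.ones_like(d)],-1)@Wi.T
    h=cv2.cvtColor(p,cv2.COLOR_RGB2HSV); P=P[...,:3]
    near=(d>0)&(P[...,0]>430)&(P[...,0]<860)&(P[...,1]>-260)&(P[...,1]<100)&(P[...,2]>75)&(P[...,2]<160)
    H,S,V=h[...,0].astype(int),h[...,1],h[...,2]
    return P,{"bar":near&(abs(H-112)<12)&(S>130)&(P[...,1]<-110),"cup":near&((H<4)|(H>176))&(S>170)&(V>90),
      "flap":near&(abs(H-62)<15)&(S>100),"yel":near&(abs(H-26)<6)&(S>130)&(V>130)}
E
python3 - <<'E'
from m import *
for c in("scene","top"):
    z=np.load(f"pics/{c}0.npz");P,M=cloud(c,z["p"],z["d"].astype(float))
    for k,m in M.items():
        Q=P[m]
        if len(Q)<8: print(c,k,len(Q));continue
        r=cv2.minAreaRect(Q[:,:2].astype(np.float32)); e=np.linalg.svd(Q[:,:2]-Q[:,:2].mean(0),full_matrices=False)[2][0]
        print(c,k,len(Q),np.median(Q,0).round(1),"rect",np.round(r[0],1),np.round(r[1],1),round(r[2],1),"pca",round(np.degrees(np.arctan(e[1]/e[0])),2))
E
```

```text
scene bar 610 [ 585.5 -182.8  112.6] rect [ 660.8 -171.5] [381.2  73.7] 7.7 pca 0.51
scene cup 131 [ 559.8 -109.3  103.5] rect [ 553.1 -111.1] [53.4 38.6] 14.8 pca 48.9
scene flap 531 [ 652.  -133.7   92.2] rect [ 650.5 -132.2] [69.2 77.7] 83.3 pca -6.88
scene yel 159 [633.5 -29.4 104. ] rect [628.6 -32.6] [53.2 39.3] 42.2 pca 30.07
top bar 465 [ 577.6 -188.6  114.1] rect [ 659.  -186.3] [375.6  95.6] 8.6 pca -2.52
top cup 92 [ 558.6 -112.9  105.3] rect [ 557.1 -113.2] [34.3 34.7] 84.8 pca -73.65
top flap 344 [ 652.3 -136.8   94.1] rect [ 652.  -136.8] [62.7 73. ] 78.7 pca -8.93
top yel 104 [632.6 -33.  104.3] rect [633.5 -35.1] [37.8 41.8] 87.0 pca -27.25
```

Run:
```python
from m import *
for c in("scene","top"):
    z=np.load(f"pics/{c}0.npz");P,M=cloud(c,z["p"],z["d"].astype(float))
    for k in("bar","flap"):
        n,l,s,_=cv2.connectedComponentsWithStats(M[k].astype(np.uint8)); m=l==1+np.argmax(s[1:,4])
        Q=P[m]; Q=Q[abs(Q[:,2]-np.median(Q[:,2]))<8]
        f=Q[:,:2].astype(np.float32)
        r=cv2.minAreaRect(f); vx=cv2.fitLine(f,cv2.DIST_HUBER,0,.01,.01).ravel()
        print(c,k,len(Q),Q.mean(0).round(1),"rect",np.round(r[0],1),np.round(r[1],1),round(r[2],1),"line",np.degrees(np.arctan(vx[1]/vx[0])).round(2))
        th=np.arctan(vx[1]/vx[0]) if k=="bar" else th
        a=np.array([np.cos(th),np.sin(th)]);b=np.array([-a[1],a[0]])
        print("  along",np.percentile(Q[:,:2]@a,[0.5,3,50,97,99.5]).round(1),"across",np.percentile(Q[:,:2]@b,[1,3,50,97,99]).round(1))
```

```text
scene bar 589 [ 580.8 -183.4  112.5] rect [ 575.2 -184. ] [ 24.7 212.3] 83.3 line -6.96
  along [488.2 494.8 601.3 694.7 699.1] across [-124.6 -123.6 -111.4 -101.5 -101. ]
scene flap 510 [ 653.9 -134.    92.3] rect [ 650.5 -132.2] [69.2 77.7] 83.3 line 26.85
  along [623.5 633.3 665.6 697.9 699.4] across [-84.8 -83.4 -53.7 -24.  -22.8]
top bar 427 [ 571.9 -188.7  114.3] rect [ 573.3 -189.4] [ 24.9 211. ] 83.2 line -7.05
  along [487.2 493.3 590.7 690.6 696.5] across [-129.  -128.2 -117.  -106.  -105.6]
top flap 329 [ 653.1 -136.9   94.1] rect [ 652.6 -137.2] [62.5 71.7] 82.4 line -45.52
  along [628.8 631.6 665.4 696.1 698.9] across [-86.4 -84.7 -55.5 -26.9 -25.6]
```

>>> send_rows(rows=[[[-0.5345,-0.5635,0],-0.124],[[-0.5345,-0.5635,0],-0.124],[[-0.5345,-0.5635,0],-0.124],[[-0.5345,-0.5635,0],-0.124],[[-0.5345,-0.5635,0],-0.124],[[-0.5345,-0.5635,0],-0.124],[[-0.5345,-0.5635,0],-0.124],[[-0.5345,-0.5635,0],-0.124],[[-0.5345,-0.5635,0],-0.124],[[-0.5345,-0.5635,0],-0.124],[[-0.5345,-0.5635,0],-0.124],[[-0.5345,-0.5635,0],-0.124],[[-0.5345,-0.5635,0],-0.124],[[-0.5345,-0.5635,0],-0.124],[[-0.5345,-0.5635,0],-0.124],[[-0.5345,-0.5635,0],-0.124],[[-0.5345,-0.5635,0],-0.124],[[-0.5345,-0.5635,0],-0.124],[[-0.5345,-0.5635,0],-0.124],[[-0.5345,-0.5635,0],-0.124]], gripper=0.0615)

```text
t: 2.27
eef_pos: [516.5, -147.8, 204.1]
tool_rot: [[-0.992, 0.127, -0.001], [0.127, 0.992, -0.001], [0.001, -0.001, -1.0]]
ft_force: [-1.2, 1.0, 0.1]
finger_gap: 61.6
```

>>> send_rows(rows=[[[0,0,0.035],0],[[0,0,0.072],0],[[0,0,0.072],0],[[0,0,0.072],0],[[0,0,0.072],0]])

```text
t: 2.68
eef_pos: [516.0, -143.0, 135.6]
tool_rot: [[-0.993, 0.121, 0.003], [0.121, 0.993, -0.001], [-0.003, -0.001, -1.0]]
ft_force: [0.6, -0.5, -0.2]
finger_gap: 61.5
```

Run:
```python
from m import *
from workcell import robot
for c in("scene","top"):
    p,d=imaging.get_image(c);np.savez(f"pics/{c}1.npz",p=p,d=d)
    i=imaging.camera_info(c);K=i["intrinsics"];W=i["world_to_cam"]
    q=p.copy()
    s=robot.state();e=s["eef_pos"];y=s["tool_rot"][:,1]
    for k in(-37,0,37):
        X=W@np.r_[e+k*y,1];u=K@X[:3];u=u[:2]/u[2];print(c,k,u.round(1))
    r,cc=(slice(120,220),slice(150,270)) if c=="scene" else (slice(130,230),slice(230,350))
    cv2.imwrite(f"pics/{c}1.png",cv2.resize(p[r,cc],None,fx=6,fy=6,interpolation=2)[:,:,::-1])
print(s["eef_pos"],s["ft_force"],s["finger_gap"])
```

```text
scene -37 [204.3 148.6]
scene 0 [213.9 154.7]
scene 37 [223.8 160.9]
top -37 [305.  178.7]
top 0 [293.7 177.9]
top 37 [282.4 177.1]
[ 517.10708973 -143.50621377  137.14067392] [ 0.02774683 -0.21419869  0.56978451] 61.93308738155782
```

View pics/scene1.png

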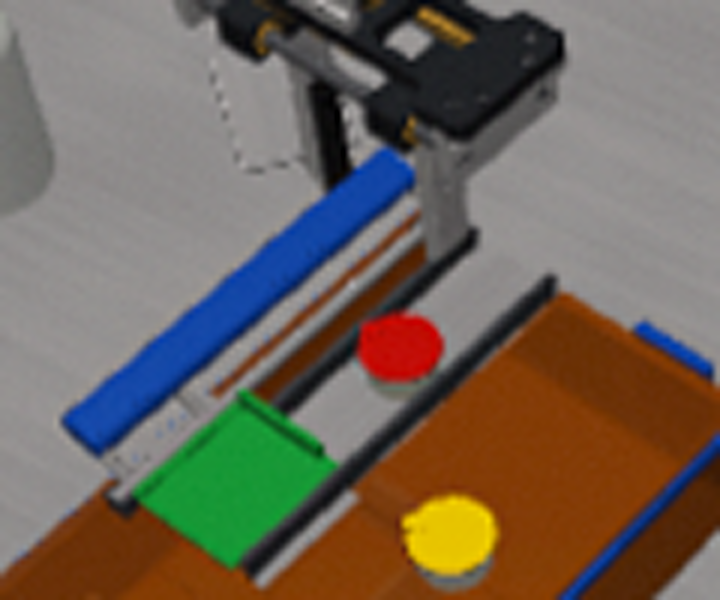

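View pics/top1.png

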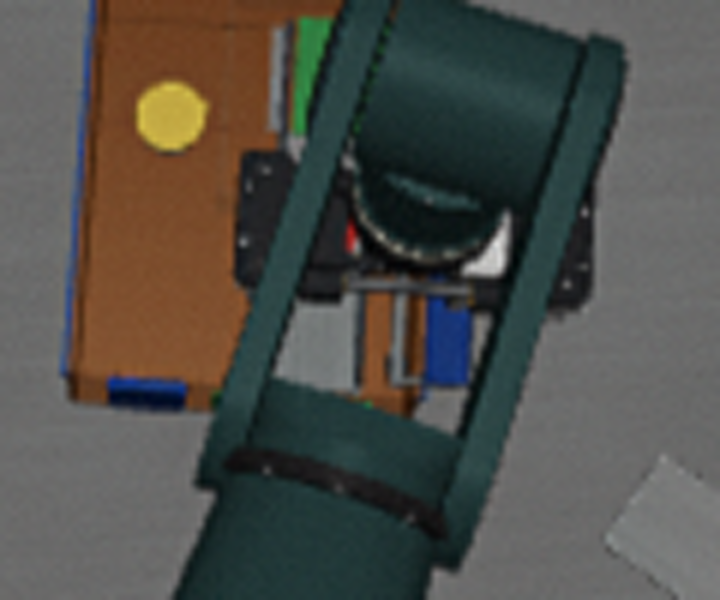

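>>> send_rows(rows=[[[0,0,0.01],0],[[0,0,0.02],0],[[0,0,0.028],0],[[0,0,0.035],0],[[0,0,0.0395],0],[[0,0,0.0395],0],[[0,0,0.0395],0],[[0,0,0.0395],0]])

```text
t: 3.45
eef_pos: [514.9, -143.3, 94.2]
tool_rot: [[-0.993, 0.122, -0.001], [0.122, 0.993, -0.0], [0.001, -0.0, -1.0]]
ft_force: [-1.7, -1.6, 2.9]
finger_gap: 61.5
```

Run:
```python
from m import *
from workcell import robot
S=[robot.state()]
p,d=imaging.get_image("scene");np.savez("pics/scene2.npz",p=p,d=d)
S.append(robot.state())
for s in S: print(s["eef_pos"].round(1),s["ft_force"].round(1))
th=np.radians(-7);a=np.array([np.cos(th),np.sin(th)]);b=np.array([-a[1],a[0]]);o=np.array([623.8,-120.2])
P,M=cloud("scene",p,d.astype(float))
for k,m in M.items():
    Q=P[m];C=np.c_[(Q[:,:2]-o)@a,(Q[:,:2]-o)@b,Q[:,2]]
    print(k,len(C),np.median(C,0).round(1) ,np.percentile(C,[3,97],0).round(1).tolist())
m=M["flap"];Q=P[m];C=np.c_[(Q[:,:2]-o)@b,Q[:,2]]
l=cv2.fitLine(C.astype(np.float32),cv2.DIST_HUBER,0,.01,.01).ravel();print("flap slope rad",np.arctan2(l[1],l[0]))
cv2.imwrite("pics/scene2.png",cv2.resize(p[120:220,150:270],None,fx=6,fy=6,interpolation=2)[:,:,::-1])
```

```text
[ 514.9 -143.3   94.2] [-1.7 -1.6  2.9]
[ 515.  -143.3   94.2] [-0.8 -2.1  3.3]
bar 360 [-20.3 -67.1  90.3] [[-126.2, -81.1, 84.6], [211.7, 27.2, 95.0]]
cup 129 [-64.4   3.1 103.7] [[-83.7, -19.3, 94.1], [-48.0, 20.9, 106.8]]
flap 180 [ 26.8 -18.7 121.9] [[-3.9, -40.8, 95.5], [65.7, 2.4, 140.2]]
yel 162 [ -1.3  91.5 104. ] [[-19.7, 72.3, 84.9], [15.9, 109.3, 106.4]]
flap slope rad 0.80294895
```

View pics/scene2.png

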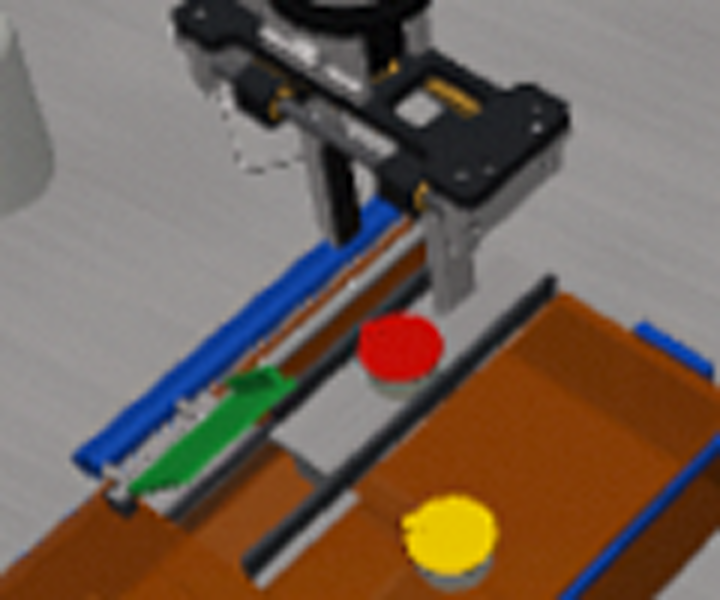

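>>> send_rows(rows=[[[-0.004,0,0.001],0],[[-0.008,0,0.001],0],[[-0.012,0,0.001],0],[[-0.016,0,0.001],0],[[-0.02,0,0.001],0],[[-0.024,0,0.001],0],[[-0.028,0,0.001],0],[[-0.032,0,0.001],0],[[-0.036,0,0.001],0],[[-0.04,0,0.001],0],[[-0.044,0,0.001],0],[[-0.048,0,0.001],0],[[-0.052,0,0.001],0],[[-0.056,0,0.001],0],[[-0.06,0,0.001],0]])

```text
t: 4.75
eef_pos: [575.1, -150.5, 93.0]
tool_rot: [[-0.993, 0.121, 0.0], [0.121, 0.993, 0.0], [-0.0, 0.0, -1.0]]
ft_force: [-3.1, -0.1, 3.9]
finger_gap: 61.2
```

```bash
cat > look.py <<'E'
import sys
from m import *
from workcell import robot
n=sys.argv[1]
p,d=imaging.get_image("scene")
s=robot.state();print(s["t"],s["eef_pos"].round(1),s["ft_force"].round(1))
th=np.radians(-7);a=np.array([np.cos(th),np.sin(th)]);b=np.array([-a[1],a[0]]);o=np.array([623.8,-120.2])
print("tcp cage",((s["eef_pos"][:2]-o)@a).round(1),((s["eef_pos"][:2]-o)@b).round(1))
P,M=cloud("scene",p,d.astype(float))
for k in("cup","flap"):
    Q=P[M[k]];C=np.c_[(Q[:,:2]-o)@a,(Q[:,:2]-o)@b,Q[:,2]]
    if len(C): print(k,len(C),np.median(C,0).round(1) ,np.percentile(C,[3,97],0).round(1).tolist())
    if k=="flap" and len(C):
        l=cv2.fitLine(C[:,1:].astype(np.float32),cv2.DIST_HUBER,0,.01,.01).ravel();print("flap",np.arctan2(l[1],l[0]))
cv2.imwrite(f"pics/{n}.png",cv2.resize(p[120:220,150:270],None,fx=6,fy=6,interpolation=2)[:,:,::-1])
E
python3 look.py s3
```

```text
4.8 [ 575.8 -150.6   93. ] [-1.8 -0.2  2.5]
tcp cage -43.9 -36.0
cup 138 [-14.2   3.4 104.2] [[-31.5, -21.1, 95.8], [2.0, 20.5, 106.7]]
flap 143 [ 25.7 -19.7 122.9] [[-2.6, -40.8, 96.4], [66.1, -0.1, 143.3]]
flap 0.860921
```

>>> send_rows(rows=[[[-0.003,0,0],0],[[-0.006,0,0],0],[[-0.009,0,0],0],[[-0.012,0,0],0],[[-0.015,0,0],0],[[-0.018,0,0],0],[[-0.021,0,0],0],[[-0.024,0,0],0],[[-0.027,0,0],0],[[-0.027,0,0],0],[[-0.027,0,0],0]])

```text
t: 5.72
eef_pos: [602.3, -153.8, 93.1]
tool_rot: [[-0.993, 0.121, 0.002], [0.121, 0.993, -0.0], [-0.002, -0.0, -1.0]]
ft_force: [-0.8, 0.1, 3.1]
finger_gap: 61.6
```

```bash
python3 look.py s4
```

```text
5.7667 [ 602.3 -153.8   93.2] [0.3 0.5 4.4]
tcp cage -17.3 -36.0
flap 150 [ 25.  -19.2 123.6] [[-14.6, -41.7, 94.6], [65.9, 0.9, 142.8]]
flap 0.8489915
```

View pics/s4.png

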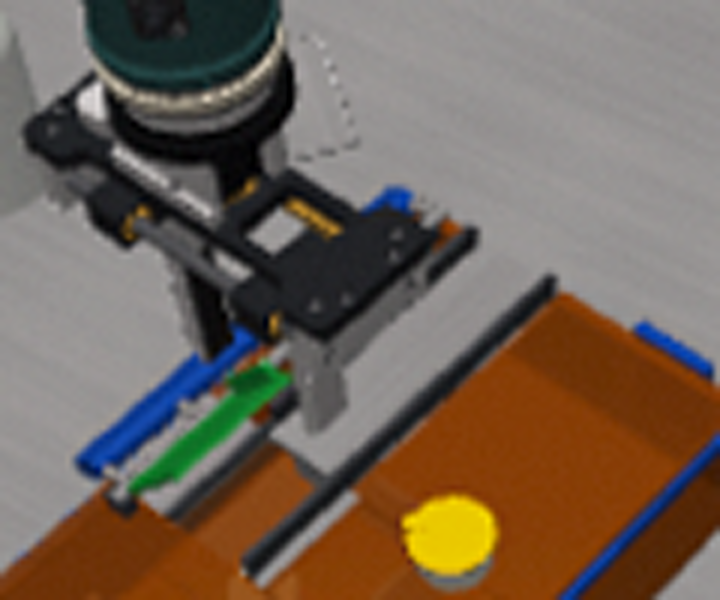

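The cup has left the lane and the port at about (320,440) is empty. Next I back off and let the bar up.

>>> send_rows(rows=[[[0.01,0,0],0],[[0.02,0,0],0],[[0.03,0,0],0],[[0.04,0,0],0],[[0.05,0,0],0],[[0.05,0,-0.006],0],[[0.05,0,-0.012],0],[[0.05,0,-0.02],0],[[0.05,0,-0.03],0],[[0.05,0,-0.05],0],[[0.05,0,-0.08],0],[[0.05,0,-0.11],0],[[0.09,0,-0.11],0],[[0.13,0,-0.11],0],[[0.17,0,-0.11],0],[[0.2,0,-0.11],0],[[0.2,0,-0.11],0],[[0.2,0,-0.11],0]])

```text
t: 7.27
eef_pos: [402.8, -129.6, 204.1]
tool_rot: [[-0.992, 0.122, 0.003], [0.122, 0.992, -0.001], [-0.003, -0.001, -1.0]]
ft_force: [1.0, -0.3, -0.1]
finger_gap: 61.5
```

```bash
python3 look.py s5
python3 - <<'E'
from m import *
from workcell import finder,robot
a=np.array([.9925,-.1219]);b=np.array([.1219,.9925]);o=np.array([623.8,-120.2])
for c in("scene","top"):
    p,d=imaging.get_image(c);P,_=cloud(c,p,d.astype(float))
    for q in("cup_center",):
        for r in finder.masks_of(c,q)[:2]:
            Q=np.median(P[r["pixels"]&(d>0)],0);print(c,q,r["score"],r["at"],((Q[:2]-o)@a).round(1),((Q[:2]-o)@b).round(1),Q[2].round(1))
    if c=="top":cv2.imwrite("pics/t5.png",cv2.resize(p[80:220,200:350],None,fx=5,fy=4.2,interpolation=2)[:,:,::-1])
E
```

```text
7.3167 [ 403.6 -129.7  203.9] [-0.  -0.2  0.4]
tcp cage -217.4 -36.3
flap 535 [ 30.  -10.2  92.1] [[-2.1, -39.3, 89.2], [64.4, 19.7, 100.2]]
flap -0.015379475
top cup_center 0.26 [144.2, 362.3] 51.9 -282.1 85.9
```

View pics/s5.png

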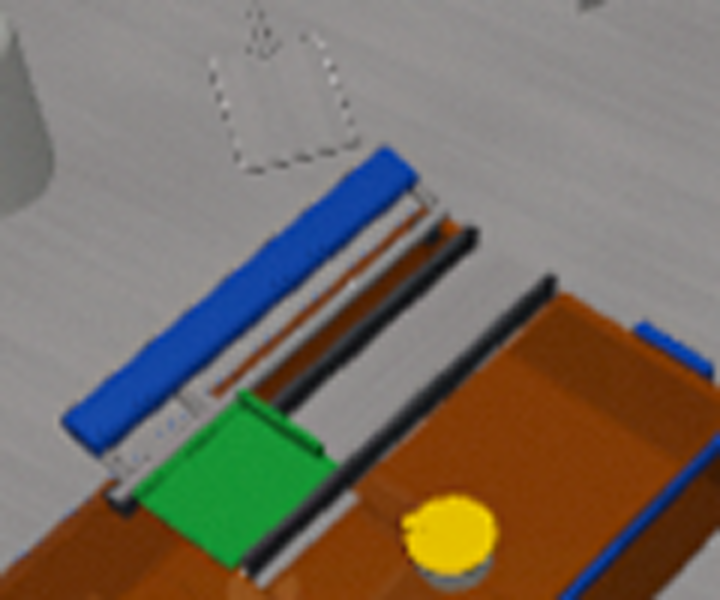

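View pics/t5.png

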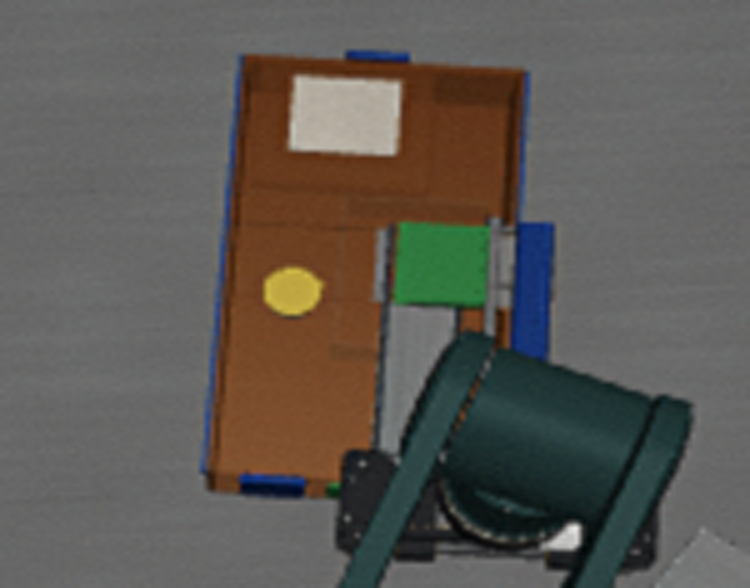

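```bash
python3 -c "
from workcell import robot
print(robot.hand_in())"
```

```text
the job is handed in; nothing more can be done
None
```

The cup is in the cage and the flap is shut; I handed the job in at about 7.4 s of the 40 s allowed. No verdict was reported.

- **What I did:** One fingertip pressed the blue bar and held the flap open, measured at 0.80 to 0.86 rad with 2.5 to 4.4 N at the wrist. The other fingertip pushed the cup along the lane until it dropped through the port. I then backed off, let the bar come up and moved the arm away.
- **Last checks:** The flap read about -0.015 rad, which is shut. The lane and port were empty, the wrist force was about zero, and the spare cup looked unmoved. I did not check the other bystanders by measurement, but the arm never came near them.
- **Not directly confirmed:** The cup cannot be clearly seen under the lid. Only a faint pale shape shows through the lid beside the port. The finder found no cup in the scene view, and its one weak hit from the top camera (score 0.26) lay outside the cage, about 280 mm to the right of the lane. I took that as a false report.

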